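# Hang the rinsed test panels and set the drying programme

### The job

Draw each test panel (three or four of them) up out of the white rinse rack and hang it on the stud of the hanging stand whose head has the colour of the panel's grip: press the round end of its keyhole over the stud's head, then slide the panel down until it is locked on the stud and hangs straight. When all are hanging, set the drying programme on the selector: roll the thumbwheel up, pushing its ridges away from you one after another, until the yellow flat is at the top between the white index points. Do not let a panel fall over, and leave the tube, the timer and the petri dish alone.

Things in the scene. Friction and masses are not known exactly. Their poses are not given: they have to be found in the camera images.
- panel_red_grip (a point): Panel with red grip (absent in some runs): loose upright dark grey steel sheet 76 wide (y) x 5 thick (x) x 118 mm tall (z up), 70 g, front and back alike; at its top a red grip block 44 wide x 10 thick x 34 mm tall. This point: centre of the block, 17 mm below the panel's top, 123 mm above its lower edge. Its sheet has a keyhole (see the seat point).
- panel_red_seat (a point): Where a stud's neck lies in the keyhole of the red-grip panel when it hangs locked: mid-thickness, 34 mm below the grip's centre. The keyhole, on the centre line: a round hole 23 mm across centred 27 mm below this point, and from it a slot 9 mm wide running up to its closed end 3 mm above this point. Axes as the panel.
- panel_yellow_grip (a point): Panel with yellow grip (absent in some runs): loose upright dark grey steel sheet 76 wide (y) x 5 thick (x) x 118 mm tall (z up), 70 g, front and back alike; at its top a yellow grip block 44 wide x 10 thick x 34 mm tall. This point: centre of the block, 17 mm below the panel's top, 123 mm above its lower edge. Its sheet has a keyhole (see the seat point).
- panel_yellow_seat (a point): Where a stud's neck lies in the keyhole of the yellow-grip panel when it hangs locked: mid-thickness, 34 mm below the grip's centre. The keyhole, on the centre line: a round hole 23 mm across centred 27 mm below this point, and from it a slot 9 mm wide running up to its closed end 3 mm above this point. Axes as the panel.
- panel_blue_grip (a point): Panel with blue grip (absent in some runs): loose upright dark grey steel sheet 76 wide (y) x 5 thick (x) x 118 mm tall (z up), 70 g, front and back alike; at its top a blue grip block 44 wide x 10 thick x 34 mm tall. This point: centre of the block, 17 mm below the panel's top, 123 mm above its lower edge. Its sheet has a keyhole (see the seat point).
- panel_blue_seat (a point): Where a stud's neck lies in the keyhole of the blue-grip panel when it hangs locked: mid-thickness, 34 mm below the grip's centre. The keyhole, on the centre line: a round hole 23 mm across centred 27 mm below this point, and from it a slot 9 mm wide running up to its closed end 3 mm above this point. Axes as the panel.
- panel_green_grip (a point): Panel with green grip (absent in some runs): loose upright dark grey steel sheet 76 wide (y) x 5 thick (x) x 118 mm tall (z up), 70 g, front and back alike; at its top a green grip block 44 wide x 10 thick x 34 mm tall. This point: centre of the block, 17 mm below the panel's top, 123 mm above its lower edge. Its sheet has a keyhole (see the seat point).
- panel_green_seat (a point): Where a stud's neck lies in the keyhole of the green-grip panel when it hangs locked: mid-thickness, 34 mm below the grip's centre. The keyhole, on the centre line: a round hole 23 mm across centred 27 mm below this point, and from it a slot 9 mm wide running up to its closed end 3 mm above this point. Axes as the panel.
- stud_red (a point): Stud with red head on the stand's rail, pointing to the robot; neck 6 mm thick, 10 mm long from rail to head; head 16 mm across, 6 mm thick, front edge tapered. This point: on the neck's axis, midway between rail and head (5 mm from each), 130 mm above the bench; x square into the rail, away from the robot, z up.
- stud_yellow (a point): Stud with yellow head on the stand's rail, pointing to the robot; neck 6 mm thick, 10 mm long from rail to head; head 16 mm across, 6 mm thick, front edge tapered. This point: on the neck's axis, midway between rail and head (5 mm from each), 130 mm above the bench; x square into the rail, away from the robot, z up.
- stud_blue (a point): Stud with blue head on the stand's rail, pointing to the robot; neck 6 mm thick, 10 mm long from rail to head; head 16 mm across, 6 mm thick, front edge tapered. This point: on the neck's axis, midway between rail and head (5 mm from each), 130 mm above the bench; x square into the rail, away from the robot, z up.
- stud_green (a point): Stud with green head on the stand's rail, pointing to the robot; neck 6 mm thick, 10 mm long from rail to head; head 16 mm across, 6 mm thick, front edge tapered. This point: on the neck's axis, midway between rail and head (5 mm from each), 130 mm above the bench; x square into the rail, away from the robot, z up.
- stand: Hanging stand, fixed: aluminium rail 370 mm long (y), 50 mm tall, 12 mm thick, its front face at x = 0, its top 135 mm above the bench (5 mm above the studs' axes), nothing above it; four studs 92 mm apart, each with a stripe of its head's colour under it. Foot 10 mm thick, reaching 40 mm in front of the rail. Origin on the bench under the middle of the rail's front face.
- rack: White slotted rinse rack, fixed, 130 x 186 x 48 mm (x, y, z), origin at the centre of its underside. Two rows of two slots, at x = -35 and 35, y = -46 and 46 mm, each 9 mm wide in x and 82 mm long in y, floor 8 mm above the bench, so that a panel stands 40 mm deep in it. Which panel is in which slot varies.
- selector: Programme selector: loose grey unit, about 2 kg, foot 130 x 80 x 12 mm (x, y, z); origin at the centre of its underside; x away from the robot, y along the wheel's axis to the left, z up. The two cheeks beside the wheel reach 15 mm above the wheel's axis, their white index points, straight over the axis, 27 mm above it.
- wheel_axis (a point): Centre of the selector's thumbwheel, on its axis, 65 mm above the bench; axes as the selector. The wheel is black, 44 mm wide, 38 mm in radius at its eight flats (one is yellow), with eight grey ridges between the flats, 6 mm thick, 42 mm wide, reaching out to 50 mm radius.
- wheel (a joint): Wheel angle, rad. 0: yellow flat straight up. Negative, as at the start: it is lower, on the robot's side; pushing ridges over the top away from the robot makes it grow. Stops at -3.0 and 1.2. Ridges are at value + 0.393 + k x 0.785 from straight up, counted away from the robot. Friction 0.12 N m (3 N at a ridge), no detents; it stays where it is left.
- tube_blue_cap: Bystander: 50 ml tube with blue cap, 36 mm across, 113 mm tall, standing; origin at the centre of its underside. Leave alone.
- timer: Bystander: white timer 62 x 62 x 14 mm; origin at the centre of its underside. Leave alone.
- petri: Bystander: petri dish 57 mm across, 14 mm tall; origin at the centre of its underside. Leave alone.

How it is judged:
By the outcome, as a careful person would: the job done as asked, in the order asked, and still so for the second after the job is handed in, with the robot touching nothing.
Of panel_red, panel_yellow, panel_blue, panel_green only 3 to 4 are there at a start; the rules pass over those that are not, and their reading is None.
At some moment in a run one of selector may be knocked a few centimetres aside while the robot is not near it.
It also fails if it takes over 208 s, if anything falls off the work surface, if the arm or the gripper's body presses on something with over 40 N, if the wrist force passes 120 N, or if a joint passes its speed limit or range.

### The arm

A 6-joint arm with a two-finger parallel gripper is mounted at the origin on a cart in front of the work surface, level with it; the furniture and walls round the work are solid. World frame = base frame: x ahead of the robot, y to its left, z up, the work surface at z = 0. Lengths are in m, angles in rad, forces in N, time in s.
With the tool pointing down it reaches from about 0.25 to 0.8 m from the base axis. Payload 3.9 kg.
Tool frame: the origin (TCP) lies on the centre line of the jaws, within the pads' length; the fingertips stand tip_extent ahead of it and the grasp point (between the pads) lies 11 mm behind it (tip_extent is the distance from the TCP to the fingertips, in m); z points along the fingers, y is the direction in which the jaws open and shut (so a half turn about z gives the same grasp; the last joint's range is limited). The gripper opens to 85 mm and grips with 20 to 120 N. Pads are 22 mm wide; open, the fingers measure 114 mm over their backs; the gripper's body (76 mm by 85 mm) begins 54 mm behind the grasp point. The pads swing forward as they close: fully open they stand 13 mm farther back than shut.
Start: joints at [-1.124, 0.26, -0.138, 1.173, 0, 1.571], TCP at [0.227, -0.473, 0.239] pointing down, gripper open.
Joint ranges: [-2.78, 2.78], [-0.83, 1.72], [-1.28, 1.37], [-1.9, 2.12], [-1.57, 1.48], [-3.14, 3.14]. Speed limits (rad/s): [2.57, 2.57, 3.14, 3.14, 3.14, 3.14].

### API

Orientations are given as a unit quaternion [w, x, y, z].
In Python, from cell import move_ptp, line_to, set_joints, move_gripper, pause, ik, read_state, grab_frame, get_calibration, MotionError, sign_off, tip_extent gives the robot as it stands. Calls block until the motion is done:
- move_ptp(position, orientation): joint-space move of the TCP to a pose.
- line_to(position, ori=None, velocity=0.15, force_limit=None): straight line of the TCP; ori=None keeps the orientation; velocity is the mean speed in m/s. With force_limit (N) it stops when the force on the tool has changed by that much, and returns True; else False.
- set_joints(angles): joint-space move.
- move_gripper(opening): finger opening in m; the grip force is fixed at half the most; returns when the fingers have stopped.
- pause(seconds).
- ik(position, orientation): joint angles nearest the present ones, or None.
- read_state(): the state.
- grab_frame(name): name is "side" or "top"; returns the picture (384x512x3 uint8, blue, green, red); there is no depth.
- get_calibration(name): a dict with "fx", "fy", "cx", "cy" (pixels), "rvec" (rotation vector, rad) and "tvec" (3), from world to camera coordinates, as OpenCV has them. Camera axes: x right, y down, z forward; pixel columns grow to the right and rows downward; lengths in m; the calibration is good to about 2 mm. A picture is of the moment at which its call begins. get_calibration takes no time and is no camera call.
A pose or a line that the arm cannot do raises MotionError and nothing moves.
- sign_off(): hands the job in, once; it reports no verdict.
The state is a dict: "time": time; "joint_positions": joint angles; "qd": joint speeds; "tau": joint torques, N m; "tool_pos": TCP position; "orientation": TCP orientation; "contact_force": force on the tool from outside, world axes, zero at the start; "torque": the same for the moment, N m; "grip_width": finger opening in m.
Only numpy, scipy, OpenCV 4.12 (cv2) and the standard library are available. Lean on these libraries where they do the work, as an engineer would, in place of code of your own. Each camera call takes 0.05 s, during which the arm holds its last target. There are 200 camera calls.

## Working session

There is one attempt and no reset: what is moved stays moved. The work goes in short steps, each a Python script; the robot and the scene stay as the last script left them, time stands still between calls to the robot, and variables do not carry over. Pictures are saved under pics/ and viewed, about 12 in all and at most 16, crops included, and the job is handed in when it is done.

```bash
mkdir -p pics; ls; python3 - <<'E'
from cell import *
import cv2
print(tip_extent if not callable(tip_extent) else tip_extent())
s=read_state();print(s)
for n in("side","top"):
    cv2.imwrite(f"pics/{n}0.png",grab_frame(n));print(get_calibration(n))
E
```

```text
pics
0.008
{'time': 0.0, 'joint_positions': array([-1.12401083e+00,  2.60683709e-01, -1.39397230e-01,  1.17269457e+00,
       -7.85617862e-07,  1.57079121e+00]), 'qd': array([-0.00234496,  0.00100095,  0.00039939,  0.00175741,  0.00075726,
        0.00135329]), 'tau': array([-4.10788562e-05, -4.05680215e+01,  2.53921759e+01,  1.86933222e-02,
       -9.43154009e-05,  1.17811689e-05]), 'tool_pos': array([ 0.22654332, -0.47285575,  0.2384544 ]), 'orientation': array([-9.64915463e-04,  9.75150392e-01,  2.21541721e-01, -2.19614104e-04]), 'contact_force': array([-0.25785692, -0.69947712,  0.48595365]), 'torque': array([0.03991885, 0.04215186, 0.0061374 ]), 'grip_width': 0.08529995377777796}
{'fx': 347.40110383867295, 'fy': 347.40110383867295, 'cx': 251.83845215332528, 'cy': 188.42825471915452, 'rvec': array([ 1.90841602,  0.00248896, -0.00386212]), 'tvec': array([-0.58721646,  0.15138871,  0.8695574 ])}
{'fx': 372.56533731250227, 'fy': 372.56533731250227, 'cx': 255.7833687555715, 'cy': 195.82780795035387, 'rvec': array([ 2.13906165, -2.09422026,  0.21156554]), 'tvec': array([0.10364312, 0.63610355, 1.00444009])}
```

View pics/side0.png

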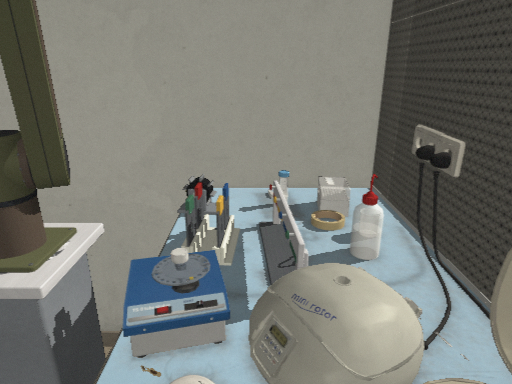

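View pics/top0.png

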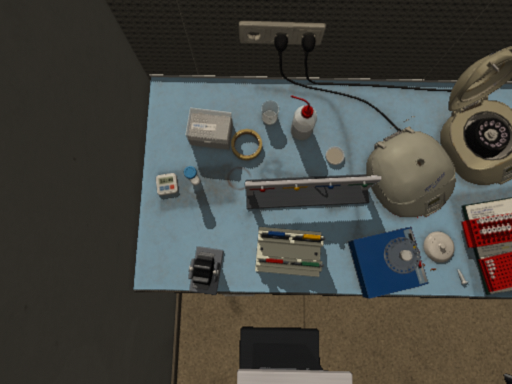

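```bash
cat > h.py <<'E'
from cell import *
import numpy as np, cv2
def cam(n):
    c=get_calibration(n);K=np.array([[c['fx'],0,c['cx']],[0,c['fy'],c['cy']],[0,0,1]])
    return K,cv2.Rodrigues(np.array(c['rvec']))[0],np.array(c['tvec'])
def ray(n,u,v):
    K,R,t=cam(n); return -R.T@t, R.T@np.linalg.solve(K,[u,v,1.])
def onz(n,u,v,z):
    o,d=ray(n,u,v); return o+d*(z-o[2])/d[2]
def proj(n,p):
    K,R,t=cam(n);q=K@(R@np.array(p)+t);return q[:2]/q[2]
def tri(a,b):
    (o1,d1),(o2,d2)=ray("top",*a),ray("side",*b)
    s=np.linalg.lstsq(np.c_[d1,-d2],o2-o1,rcond=None)[0]
    p,q=o1+s[0]*d1,o2+s[1]*d2; return (p+q)/2,np.linalg.norm(p-q)
H={'red':[(0,6),(174,180)],'yellow':[(15,32)],'green':[(50,85)],'blue':[(105,125)]}
def blobs(img,c,roi,smin=110,vmin=60):
    x0,y0,x1,y1=roi;h=cv2.cvtColor(img,cv2.COLOR_BGR2HSV)[y0:y1,x0:x1]
    m=sum(cv2.inRange(h,(a,smin,vmin),(b,255,255)) for a,b in H[c])
    n,l,s,ce=cv2.connectedComponentsWithStats(m)
    return [(s[i][4],s[i][:4]+[x0,y0,0,0],ce[i]+[x0,y0]) for i in range(1,n) if s[i][4]>=3]
E
python3 - <<'E'
from h import *
t=cv2.imread('pics/top0.png');s=cv2.imread('pics/side0.png')
cv2.imwrite('pics/c1.png',cv2.resize(t[165:295,180:390],None,fx=3.8,fy=3.8,interpolation=2))
cv2.imwrite('pics/c2.png',cv2.resize(s[165:275,175:315],None,fx=5,fy=5,interpolation=2))
print(ray('top',256,195)[0],ray('side',256,195)[0])
for c in H:
    for b in blobs(t,c,(235,170,390,280)): print('rack' if b[2][1]>220 else 'stud',c,b[0],b[1],b[2].round(1),onz('top',*b[2],.165 if b[2][1]>220 else .13).round(4))
E
```

```text
[0.42256593 0.11499831 1.11017249] [ 0.59065085 -0.76817264  0.43001645]
stud red 10 [260 189   5   2] [262.  189.5] [0.6381 0.1006 0.13  ]
rack red 71 [266 258  17   6] [274.2 260.5] [0.4494 0.0673 0.165 ]
stud yellow 49 [283 186  25   5] [295.4 187.3] [0.6461 0.0105 0.13  ]
rack yellow 84 [303 234  18   6] [311.6 236.2] [ 0.5119 -0.0267  0.165 ]
rack green 37 [303 262  16   4] [310.5 263.6] [ 0.4435 -0.0233  0.165 ]
stud blue 3 [329 186   3   1] [330. 186.] [ 0.6517 -0.0828  0.13  ]
rack blue 45 [268 231  17   4] [276.3 232.9] [0.5185 0.0629 0.165 ]
rack blue 1314 [353 232  37  48] [372.7 256.1] [ 0.4654 -0.1796  0.165 ]
rack blue 4 [386 253   2   2] [386.5 253.5] [ 0.4726 -0.2144  0.165 ]
```

View pics/c1.png

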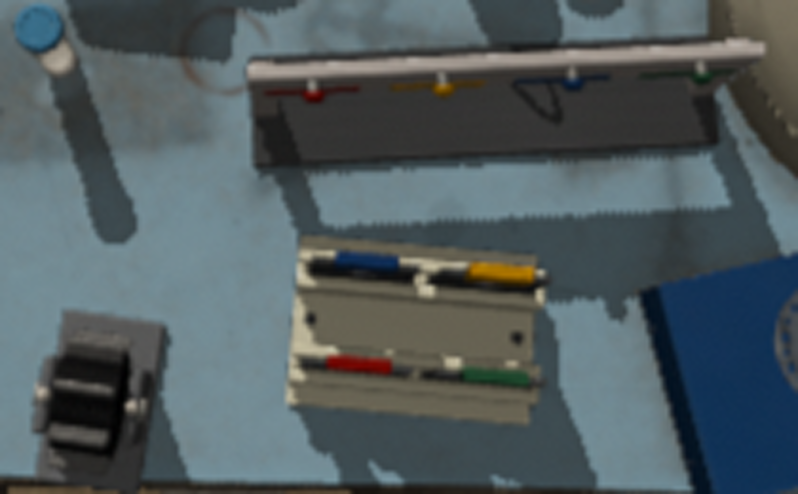

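View pics/c2.png

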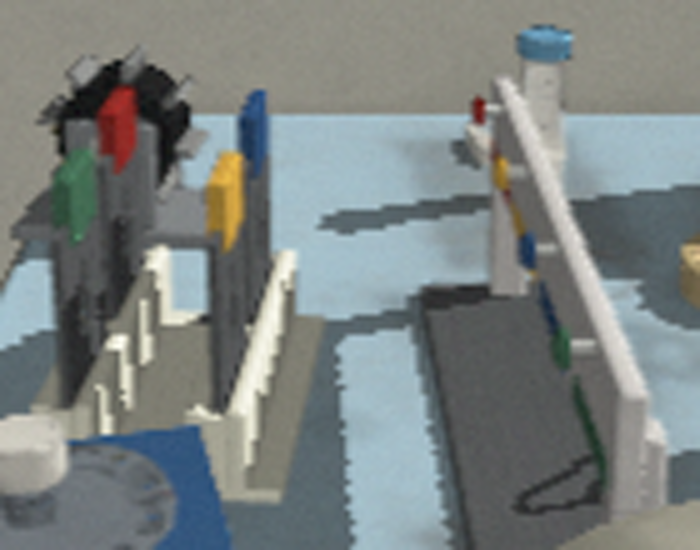

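```bash
python3 - <<'E'
from h import *
from scipy.optimize import least_squares
t=cv2.imread('pics/top0.png');s=cv2.imread('pics/side0.png')
loc={'blue':(35,46),'yellow':(35,-46),'red':(-35,46),'green':(-35,-46)}
P={}
for c in H:
    b=[b for b in blobs(t,c,(250,222,335,272),90,40) if b[0]>15]
    B=b[0]; S=[x for x in blobs(s,c,(180,175,235,225),90,40) if x[0]>15]
    p=onz('top',*B[2],.144 if loc[c][0]>0 else .147); P[c]=p
    print(c,B[0],B[2].round(1),p.round(4),[(x[0],x[2].round(1),tri(B[2],x[2])[0].round(3),tri(B[2],x[2])[1].round(4)) for x in S])
def fit(mod,obs,x0):
    f=lambda q:(np.array([[q[0]+np.cos(q[2])*a-np.sin(q[2])*b,q[1]+np.sin(q[2])*a+np.cos(q[2])*b] for a,b in mod])-obs).ravel()
    r=least_squares(f,x0); return r.x.round(4),(r.fun.reshape(-1,2)*1000).round(1)
print('rack',fit([np.array(loc[c])/1000 for c in H],[P[c][:2] for c in H],[.48,.02,0]))
Q={}
for c,(roi) in {'red':(254,184,270,196),'yellow':(290,183,302,194),'blue':(325,180,336,192),'green':(360,178,372,190)}.items():
    bb=blobs(t,c,roi,80,40)
    for b in bb: print(c,b[0],b[1],b[2].round(1))
# rail top edge: bright pixels
g=cv2.cvtColor(t,cv2.COLOR_BGR2HSV)
for u in range(250,376,12):
    col=g[172:195,u]; print(u,[f"{x[1]}/{x[2]}" for x in col[2:14]])
E
```

```text
red 75 [274.2 260.5] [0.4498 0.0665 0.147 ] [(np.int32(109), array([198.3, 189.4]), array([0.45 , 0.066, 0.135]), np.float64(0.0007))]
yellow 100 [311.3 236.5] [ 0.5132 -0.0291  0.144 ] [(np.int32(120), array([219.8, 204.4]), array([ 0.514, -0.031,  0.133]), np.float64(0.0001))]
green 56 [310.  263.9] [ 0.4432 -0.0246  0.147 ] [(np.int32(95), array([189.5, 203.2]), array([ 0.444, -0.026,  0.134]), np.float64(0.0008))]
blue 65 [276.1 233.2] [0.5197 0.0621 0.144 ] [(np.int32(69), array([225.6, 190.6]), array([0.521, 0.062, 0.133]), np.float64(0.0003))]
rack (array([ 0.4815,  0.0187, -0.0687]), array([[-0.1,  0.5],
       [ 0.1, -0.5],
       [ 0.2, -0.2],
       [-0.2,  0.1]]))
red 40 [254 188  16   4] [261.3 189.1]
yellow 42 [290 186  12   5] [295.6 187.6]
blue 13 [328 185   6   3] [330.6 186.4]
green 7 [362 184   6   2] [364.7 184.7]
250 ['34/121', '33/123', '40/127', '46/134', '51/140', '42/108', '4/71', '30/121', '30/163', '27/169', '28/164', '29/125']
262 ['38/115', '36/114', '36/114', '42/115', '43/100', '27/67', '13/58', '28/127', '28/163', '26/164', '29/149', '26/106']
274 ['45
[... 351 characters left out ...]
310 ['42/67', '40/64', '19/53', '5/47', '12/64', '20/156', '21/169', '25/154', '27/122', '31/75', '28/54', '33/54']
322 ['50/71', '52/69', '35/44', '9/30', '28/83', '28/145', '29/159', '28/147', '30/101', '33/62', '28/54', '52/44']
334 ['55/145', '44/115', '22/69', '17/60', '31/146', '26/166', '26/155', '30/118', '32/71', '28/54', '0/46', '83/37']
346 ['45/118', '31/75', '14/56', '28/120', '27/158', '27/161', '28/144', '29/97', '30/60', '27/56', '27/56', '10/52']
358 ['36/98', '9/58', '21/60', '28/144', '27/167', '27/160', '30/118', '33/70', '28/55', '27/47', '66/35', '17/44']
370 ['58/62', '46/77', '28/136', '28/163', '27/161', '27/140', '28/90', '31/58', '28/54', '39/39', '44/41', '26/49']
```

```bash
python3 - <<'E'
from h import *
t=cv2.imread('pics/top0.png');V=t.max(2).astype(float)
pts=[]
for u in list(range(266,290,3))+list(range(300,326,3))+list(range(336,358,3)):
    r0=int(round(183-(u-262)*5/108)); rows=np.arange(r0-2,r0+5)
    w=np.clip(V[rows,u]-75,0,None); pts.append(onz('top',u,(w*rows).sum()/w.sum(),.135)[:2])
pts=np.array(pts); k=np.polyfit(pts[:,1],pts[:,0],1); res=pts[:,0]-np.polyval(k,pts[:,1])
yaw=np.arctan(-k[0]); print('yaw',yaw,'res mm',res.std()*1000)
n=np.array([np.cos(yaw),np.sin(yaw)]);e=np.array([-n[1],n[0]])
c=n*(n@pts.mean(0)-.006)  # on front face
# ends
for us,d in ((range(238,254),1),(range(372,390),-1)):
    pr=[]
    for u in us:
        p=onz('top',u,183-(u-262)*5/108,.135); pr.append((u,V[int(round(183-(u-262)*5/108)),u],round(float(e@p[:2]),4)))
    print(pr)
for col,uv in {'red':(262,189.5),'yellow':(295.5,187.6),'blue':(330.5,186.2),'green':(364.7,184.7)}.items():
    p=onz('top',*uv,.135);print(col,p.round(4),'along',(e@p[:2]).round(4),'front',(n@p[:2]-n@c).round(4))
print('front face n.p',n@c)
E
```

```text
yaw 0.06968152902786827 res mm 0.31551508896345287
[(238, np.float64(133.0), 0.1197), (239, np.float64(139.0), 0.117), (240, np.float64(140.0), 0.1143), (241, np.float64(139.0), 0.1116), (242, np.float64(137.0), 0.109), (243, np.float64(135.0), 0.1063), (244, np.float64(112.0), 0.1036), (245, np.float64(143.0), 0.1009), (246, np.float64(163.0), 0.0982), (247, np.float64(162.0), 0.0955), (248, np.float64(161.0), 0.0928), (249, np.float64(161.0), 0.0901), (250, np.float64(164.0), 0.0874), (251, np.float64(164.0), 0.0847), (252, np.float64(168.0), 0.0821), (253, np.float64(166.0), 0.0794)]
[(372, np.float64(161.0), -0.2421), (373, np.float64(160.0), -0.2448), (374, np.float64(158.0), -0.2475), (375, np.float64(158.0), -0.2502), (376, np.float64(157.0), -0.2529), (377, np.float64(161.0), -0.2556), (378, np.float64(160.0), -0.2583), (379, np.float64(160.0), -0.2611), (380, np.float64(160.0), -0.2638), (381, np.float64(122.0), -0.2665), (382, np.float64(97.0), -0.2692), (383, np.float64(100.0), -0.2719), (384, np.float64(103.0), -0.2746), (385, np.float64(106.0), -0.2773), (386, np.float64(108.0), -0.2801), (387, np.float64(109.0), -0.2828), (388, np.float64(108.0), -0.2855), (389, np.float64(108.0), -0.2882)]
red [0.637  0.1007 0.135 ] along 0.0561 front -0.0124
yellow [0.6441 0.0109 0.135 ] along -0.034 front -0.0115
blue [ 0.65   -0.0831  0.135 ] along -0.1282 front -0.0122
green [ 0.6561 -0.1751  0.135 ] along -0.2204 front -0.0125
front face n.p 0.6548517635401613
```

```bash
cat >> h.py <<'E'
from scipy.spatial.transform import Rotation as Rot
RACK=(.4815,.0187,-.0687); SLOT={'blue':(.035,.046),'yellow':(.035,-.046),'red':(-.035,.046),'green':(-.035,-.046)}
SY=.0697; SN=np.array([np.cos(SY),np.sin(SY)]); SE=np.array([-SN[1],SN[0]])
STUD={'red':.0563,'yellow':-.0357,'blue':-.1277,'green':-.2197}
DZ=-.008   # TCP height relative to the grip block's centre
def ori(yaw,flip=False):
    c,s=np.cos(yaw),np.sin(yaw)
    R=np.array([[-s,c,0],[c,s,0],[0,0,-1.]]).T
    if flip: R=R@np.diag([-1,-1,1])
    x,y,z,w=Rot.from_matrix(R).as_quat(); return [w,x,y,z]
def studp(c,dn,ds,gz):   # TCP for panel mid-plane at dn from stud point, ds along rail, grip centre height gz
    p=SN*(.64985+dn)+SE*(STUD[c]+ds); return [p[0],p[1],gz+DZ]
def slotp(c,gz):
    a,b=SLOT[c];co,si=np.cos(RACK[2]),np.sin(RACK[2])
    return [RACK[0]+co*a-si*b,RACK[1]+si*a+co*b,gz+DZ]
def st(m=''):
    s=read_state();print(m,'t%.1f'%s['time'],s['tool_pos'].round(4),'F',s['contact_force'].round(1),'M',s['torque'].round(2),'w%.4f'%s['grip_width'],flush=True);return s
FL=False
def pick(c):
    o=ori(RACK[2],FL); move_gripper(.05)
    move_ptp(slotp(c,.26),o); line_to(slotp(c,.131),velocity=.12); st('at')
    move_gripper(0); st('grip')
    line_to(slotp(c,.195),velocity=.08); st('up'); line_to(slotp(c,.235),velocity=.12)
E
python3 - <<'E'
from h import *
for f in(0,1):
    o=ori(RACK[2],f);print(f,ik(slotp('blue',.26),o),ik(studp('green',0,0,.2),ori(SY,f)),ik(studp('red',0,0,.2),ori(SY,f)))
E
```

```text
0 [ 0.11912508  0.25201538 -0.11573607  1.20304487  0.          1.75862141] [-0.25631468  0.56198984  0.21858596  1.22739245  0.          1.24478165] [0.1561196  0.5007678  0.11129896 1.18132749 0.         1.65721592]
1 [ 0.11912508  0.25201538 -0.11573607  1.20304487  0.         -1.38297125] [-0.25631468  0.56198984  0.21858596  1.22739245  0.         -1.896811  ] [ 0.1561196   0.5007678   0.11129896  1.18132749  0.         -1.48437673]
```

```bash
python3 - <<'E'
from h import *
pick('blue')
f=grab_frame('side');cv2.imwrite('pics/s1.png',cv2.resize(f[100:290,150:330],None,fx=3,fy=3))
E
```

```text
at t4.0 [0.5202 0.0622 0.1237] F [-0.1  0.5  0.7] M [ 0.02  0.03 -0.  ] w0.0502
grip t4.4 [0.52   0.0623 0.1236] F [0.1 0.6 3.9] M [ 0.03  0.13 -0.02] w0.0092
up t5.3 [0.5191 0.0621 0.1865] F [-0.   0.9 -0.7] M [-0.02 -0.03  0.02] w0.0089
```

View pics/s1.png

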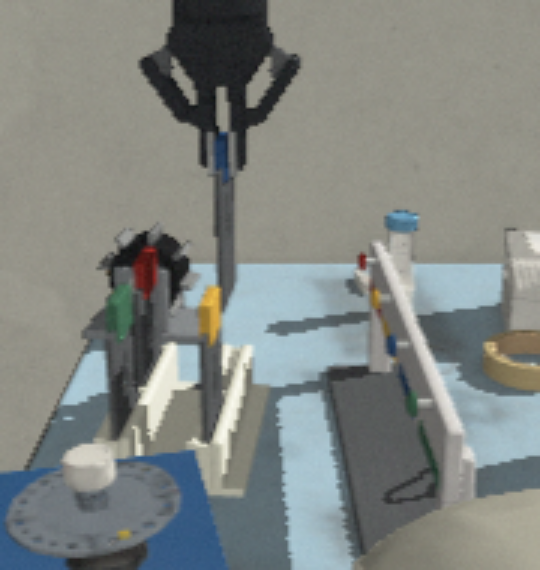

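```bash
cat >> h.py <<'E'
HOLE=.191
def feel(p,v=.02,lim=3.5):
    pause(.15); r=line_to(p,velocity=v,force_limit=lim); return r,np.array(read_state()['tool_pos'])
def insert(c,ds=0,dz=0):
    o=ori(SY,FL)
    p=slotp(c,.235); y=read_state()['tool_pos']
    if y[0]<.56: line_to([.583,y[1],.235+DZ],velocity=.2)
    line_to(studp(c,-.06,ds,.235),o,velocity=.2)
    line_to(studp(c,-.025,ds,HOLE+dz),velocity=.15); pause(.2); st('front')
    r,p=feel(studp(c,.008,ds,HOLE+dz),.03,4); s=st('pressed'); 
    print(c,r,'dn',(SN@p[:2]-.64985).round(4),'ds',(SE@p[:2]-STUD[c]).round(4)); return r
def centre(c,dn,gz=HOLE):
    line_to(studp(c,dn,0,gz),velocity=.03); st('back off'); e=[]
    for sg in(1,-1):
        r,p=feel(studp(c,dn,sg*.013,gz)); e.append(SE@p[:2]-STUD[c]); st(f'side {r} {e[-1]:.4f}')
        line_to(studp(c,dn,e[-1]-sg*.003,gz),velocity=.03)
    return np.mean(e)
E
python3 - <<'E'
from h import *
insert('blue')
f=grab_frame('side');g=grab_frame('top')
cv2.imwrite('pics/s2.png',np.hstack([cv2.resize(f[130:280,220:320],None,fx=3.5,fy=3.5),cv2.resize(g[140:290,270:390],None,fx=3.5,fy=3.5)]))
E
```

```text
front t8.0 [ 0.6323 -0.0839  0.1841] F [ 0.3  0.2 -1. ] M [-0.    0.02 -0.03] w0.0089
pressed t8.9 [ 0.6582 -0.0819  0.1819] F [-0.1 -0.2 -0.2] M [-0.04  0.03 -0.04] w0.0091
blue True dn 0.001 ds 0.0002
```

View pics/s2.png

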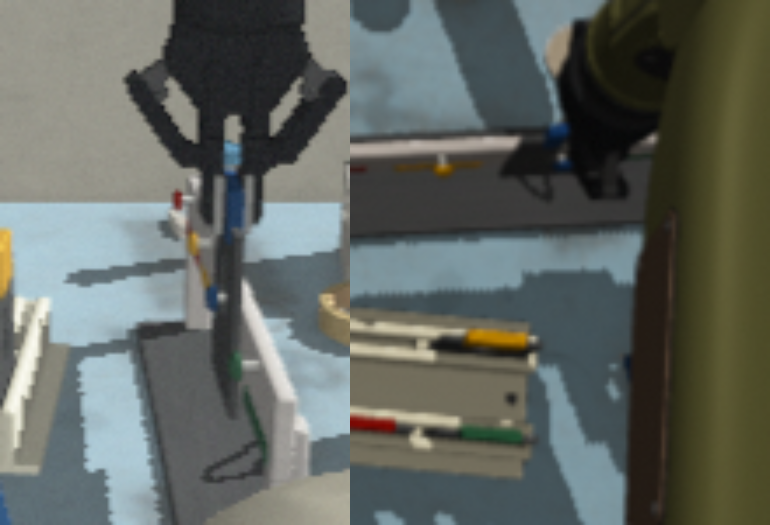

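```bash
python3 - <<'E'
from h import *
d=centre('blue',-.0017);print('centre',d)
E
```

```text
back off t9.3 [ 0.6553 -0.0823  0.183 ] F [-0.1  0.4 -1.6] M [ 0.02 -0.08 -0.  ] w0.0092
side True 0.0083 t9.9 [ 0.6547 -0.074   0.1824] F [ 0.4 -1.4  0.1] M [-0.45 -0.14  0.02] w0.0092
side True -0.0095 t11.1 [ 0.6557 -0.0917  0.1822] F [ 0.5  0.5 -0.2] M [ 0.25 -0.07 -0.01] w0.0094
centre -0.0006132787549325489
```

```bash
cat >> h.py <<'E'
def lock(c,dn,ds):
    line_to(studp(c,dn,ds,HOLE),velocity=.03); pause(.1)
    r=line_to(studp(c,dn,ds,.1625),velocity=.03,force_limit=5); s=st(f'down {r}')
    return r,s['tool_pos'][2]-DZ
def release(c,dn,ds):
    move_gripper(.035); st('open'); p=read_state()['tool_pos']
    line_to([p[0],p[1],.26],velocity=.15)
E
python3 - <<'E'
from h import *
print(lock('blue',-.0017,-.0006))
f=grab_frame('side')
cv2.imwrite('pics/s3.png',cv2.resize(f[130:280,220:320],None,fx=3.5,fy=3.5))
E
```

```text
down True t12.7 [ 0.6552 -0.0828  0.1563] F [-0.3 -0.7  4. ] M [ 0.03  0.06 -0.06] w0.0094
(True, np.float64(0.16427361147425543))
```

View pics/s3.png

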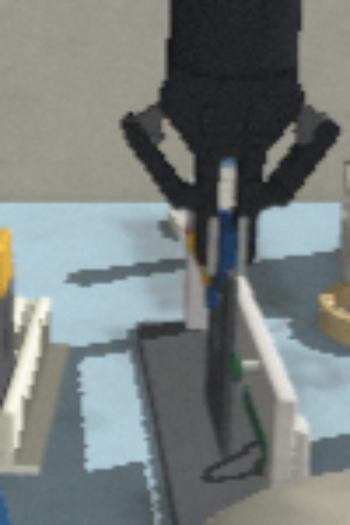

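```bash
cat >> h.py <<'E'
def hang(c):
    assert insert(c),'no contact'
    p=read_state()['tool_pos']; dn=SN@p[:2]-.64985
    assert -.004<dn<.008,('not through',dn)
    dn-=.0027; ds=centre(c,dn); print('centre',ds); assert abs(ds)<.005
    r,z=lock(c,dn,ds); assert z<.1665,('jam',z)
    release(c,dn,ds)
E
python3 - <<'E'
from h import *
release('blue',-.0017,-.0006)
p=read_state()['tool_pos']; line_to([.57,p[1],.262],velocity=.2)
pick('yellow')
f=grab_frame('side');g=grab_frame('top')
cv2.imwrite('pics/s4.png',np.hstack([cv2.resize(f[130:280,180:320],None,fx=2.8,fy=2.8),cv2.resize(g[140:290,250:390],None,fx=2.8,fy=2.8)]))
hang('yellow')
E
```

```text
open t13.1 [ 0.654  -0.0827  0.1544] F [-0.1 -0.   0.5] M [-0.03 -0.04  0.01] w0.0353
at t16.4 [ 0.514  -0.0297  0.1237] F [0.8 0.3 0.9] M [-0.02  0.    0.06] w0.0497
grip t16.9 [ 0.5137 -0.0296  0.1236] F [-0.1 -0.1  3.9] M [0.   0.15 0.03] w0.0091
up t17.8 [ 0.5128 -0.0296  0.1864] F [ 0.4 -0.9 -1.1] M [ 0.    0.   -0.02] w0.0093
front t20.0 [0.6259 0.0078 0.1841] F [-0.7  0.6 -0.7] M [-0.   -0.01 -0.04] w0.0093
pressed t21.0 [0.6518 0.0098 0.1818] F [-0.1  0.9 -1.3] M [-0.    0.02  0.02] w0.0090
yellow True dn 0.0011 ds 0.0001
back off t21.2 [0.6489 0.0095 0.1829] F [-0.8  0.8  0. ] M [ 0.03 -0.03 -0.01] w0.0087
side True 0.0082 t21.9 [0.6483 0.0177 0.1823] F [-0.1 -0.9 -0.5] M [-0.39 -0.14 -0.  ] w0.0092
side True -0.0095 t23.0 [0.6495 0.     0.1823] F [ 1.   1.1 -0.8] M [ 0.28 -0.11 -0.02] w0.0089
centre -0.0006510547040934882
down True t24.6 [0.6489 0.0089 0.1563] F [-0.9  0.   5. ] M [-0.02  0.11 -0.01] w0.0093
open t24.9 [0.6478 0.0089 0.1546] F [-0.3 -0.4 -0.1] M [ 0.02  0.01 -0.03] w0.0353
```

View pics/s4.png

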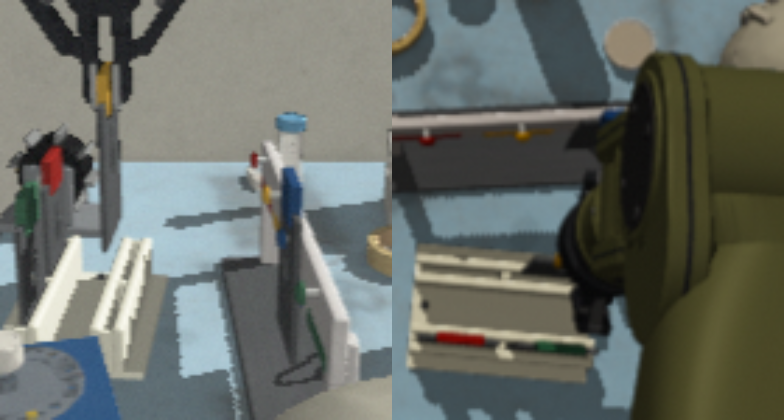

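```bash
python3 - <<'E'
from h import *
for c in('red','green'):
    p=read_state()['tool_pos']; line_to([.57,p[1],.262],velocity=.2)
    pick(c); hang(c)
p=read_state()['tool_pos']; line_to([.5,p[1],.28],velocity=.2)
set_joints([-1.124,0.26,-0.138,1.173,0,1.571]); st('home')
f=grab_frame('side');g=grab_frame('top');cv2.imwrite('pics/side5.png',f);cv2.imwrite('pics/top5.png',g)
cv2.imwrite('pics/s5.png',np.vstack([np.hstack([cv2.resize(f[160:280,180:320],None,fx=2.6,fy=2.6),cv2.resize(g[160:280,240:390],None,fx=2.6,fy=2.6)]),
 np.hstack([cv2.resize(f[165:225,170:230],(364,280)),cv2.resize(g[235:305,180:230],(390,280))])]))
E
```

```text
at t28.5 [0.4504 0.067  0.1235] F [-0.6  0.1 -0.2] M [-0.03  0.02  0.01] w0.0500
grip t28.9 [0.4502 0.0671 0.1236] F [-0.3  0.3  4.2] M [ 0.08  0.17 -0.01] w0.0091
up t29.9 [0.4493 0.0669 0.1865] F [-0.7  0.9 -0.1] M [ 0.02 -0.02 -0.04] w0.0090
front t32.2 [0.6195 0.0996 0.1841] F [ 0.5  0.6 -0.9] M [-0.01  0.04  0.  ] w0.0090
pressed t33.2 [0.6455 0.1015 0.1819] F [ 0.6 -0.3 -1.2] M [ 0.01  0.01 -0.01] w0.0093
red True dn 0.0012 ds -0.0
back off t33.4 [0.6426 0.1013 0.1829] F [-0.1 -0.3 -1. ] M [-0.01 -0.01 -0.01] w0.0089
side True 0.0083 t34.1 [0.6419 0.1095 0.1824] F [ 0.5 -0.3 -0.9] M [-0.35 -0.18 -0.02] w0.0092
side True -0.0094 t35.2 [0.6432 0.0919 0.1824] F [ 0.4  1.1 -0.1] M [ 0.37 -0.08  0.02] w0.0092
centre -0.0005796019233703202
down True t36.8 [0.6425 0.1007 0.1563] F [-0.7 -0.   3.2] M [-0.03  0.04 -0.02] w0.0093
open t37.1 [0.6415 0.1005 0.1547] F [-0.3  0.2 -0.5] M [-0.01  0.03  0.03] w0.0354
at t40.8 [ 0.4441 -0.0247  0.1235] F [0.3 0.1 0.3] M [ 0.01 -0.01  0.01] w0.0499
grip t41.2 [ 0.4439 -0.0249  0.1236] F [ 0.6 -0.2  3.9] M [0.01 0.05 0.02] w0.0096
up t42.2 [ 0.443  -0.0248  0.1865] F [-0.4  0.1 -0.6] M [-0.02  0.03  0.05] w0.0092
front t45.1 [ 0.6388 -0.1758  0.1842] F [ 0.5 -0.3 -0.8] M [ 0.01 -0.01  0.01] w0.0089
pressed t46.1 [ 0.6645 -0.1736  0.1818] F [ 0.1  0.3 -1.4] M [ 0.05 -0.01 -0.04] w0.0091
green True dn 0.001 ds 0.0003
back off t46.4 [ 0.6617 -0.174   0.1828] F [ 0.3 -0.4 -1.2] M [0.03 0.03 0.02] w0.0091
side True 0.0081 t47.0 [ 0.6611 -0.1659  0.1825] F [ 0.6 -1.9  0.2] M [-0.45 -0.13 -0.01] w0.0091
side True -0.0096 t48.2 [ 0.6621 -0.1836  0.1821] F [0.6 0.8 0.1] M [ 0.18 -0.04 -0.05] w0.0092
centre -0.0007334879976872294
down True t49.7 [ 0.6616 -0.1747  0.1563] F [-0.1  0.7  3.5] M [ 0.02  0.03 -0.05] w0.0090
open t50.1 [ 0.6606 -0.1744  0.1545] F [-0.4  0.7  0.6] M [-0.01 -0.08 -0.01] w0.0346
home t53.4 [ 0.2277 -0.4732  0.2394] F [ 0.8 -0.3 -0.3] M [-0.02 -0.03 -0.  ] w0.0347
```

View pics/s5.png

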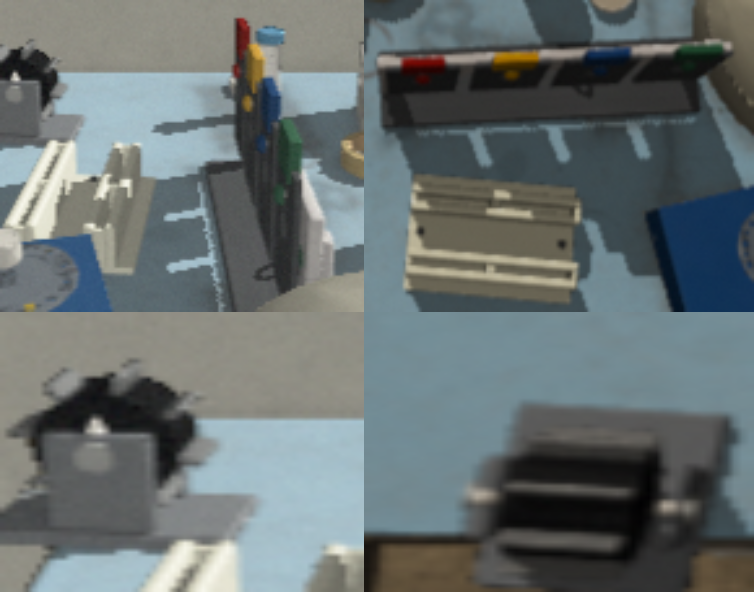

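```bash
python3 - <<'E'
from h import *
g=cv2.imread('pics/top5.png');s=cv2.imread('pics/side5.png')
f=lambda x,y:(180+(x-364)/7.8,235+(y-312)/4)
for q in((520,405),(732,418),(478,583),(702,590)): print('foot',onz('top',*f(*q),.012).round(4))
hs=cv2.cvtColor(g,cv2.COLOR_BGR2HSV)[270:295,185:228]; print('V max',hs[...,2].max())
m=cv2.inRange(hs,(0,0,165),(180,60,255));n,l,st_,ce=cv2.connectedComponentsWithStats(m)
for i in range(1,n): print(st_[i],(ce[i]+[185,270]).round(1),onz('top',*(ce[i]+[185,270]),.09).round(4))
# ridges profile along selector mid line in the top view
u=np.array(f(577,0))[0]
print([(v,int(g[v,int(u)].max()),int(g[v,int(u)+3].max())) for v in range(256,304)])
cv2.imwrite('pics/s6.png',cv2.resize(g[250:310,185:235],(650,780)[:2],interpolation=cv2.INTER_NEAREST)[:600] if 0 else np.hstack([cv2.resize(g[252:307,188:232],(480,600),interpolation=0),cv2.resize(s[165:215,168:218],(320,320),interpolation=0)] if 0 else [cv2.resize(g[252:307,188:232],(400,500),interpolation=0),cv2.resize(s[170:220,172:212],(400,500),interpolation=0)]))
E
```

```text
foot [0.4555 0.2755 0.012 ]
foot [0.4479 0.1961 0.012 ]
foot [0.3306 0.2845 0.012 ]
foot [0.3275 0.2027 0.012 ]
V max 176
[ 9 10  2  2  3] [194.3 280.3] [0.3947 0.2763 0.09  ]
[33 13  1  1  1] [218. 283.] [0.3891 0.2128 0.09  ]
[(256, 147, 149), (257, 148, 150), (258, 122, 132), (259, 97, 104), (260, 91, 90), (261, 90, 88), (262, 90, 89), (263, 88, 89), (264, 98, 101), (265, 101, 102), (266, 96, 93), (267, 87, 95), (268, 65, 71), (269, 51, 51), (270, 49, 49), (271, 31, 36), (272, 16, 20), (273, 18, 15), (274, 19, 17), (275, 22, 19), (276, 23, 23), (277, 30, 25), (278, 78, 49), (279, 93, 90), (280, 61, 72), (281, 25, 33), (282, 11, 13), (283, 9, 8), (284, 11, 9), (285, 13, 15), (286, 15, 15), (287, 12, 15), (288, 12, 13), (289, 20, 13), (290, 70, 43), (291, 89, 78), (292, 91, 91), (293, 77, 89), (294, 44, 63), (295, 16, 25), (296, 21, 14), (297, 39, 35), (298, 44, 45), (299, 45, 44), (300, 46, 45), (301, 44, 44), (302, 47, 47), (303, 49, 48)]
```

View pics/s6.png

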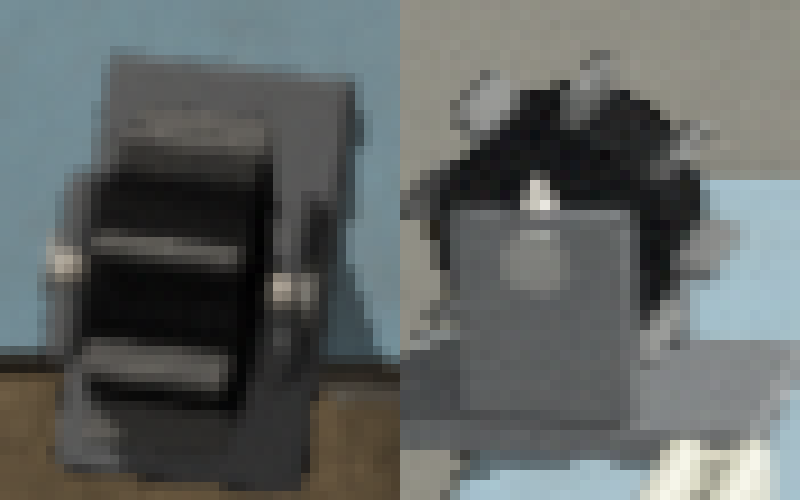

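```bash
cat >> h.py <<'E'
def wpt(W,a,r,y=0):  # W=(x,y,yaw): point on the wheel at angle a from up (away +), radius r
    x=r*np.sin(a);c,s=np.cos(W[2]),np.sin(W[2]); return np.array([W[0]+c*x-s*y,W[1]+s*x+c*y,.065+r*np.cos(a)])
E
python3 - <<'E'
from h import *
from scipy.optimize import brentq
g=cv2.imread('pics/top5.png');s=cv2.imread('pics/side5.png');W=(.3906,.240,-.093)
for u in(203,207,211):
    col=g[:,u].max(1).astype(float);out=[]
    for lo,hi in((263,270),(276,283),(287,297)):
        r=np.arange(lo,hi);w=np.clip(col[r]-55,0,None);v=(w*r).sum()/w.sum()
        f=lambda a:proj('top',wpt(W,a,.049))[1]-v
        out.append(round(brentq(f,-1.1,1.1),3))
    print(u,out)
hs=cv2.cvtColor(s,cv2.COLOR_BGR2HSV)
ys,xs=np.where(cv2.inRange(hs[165:215,165:215],(15,110,40),(38,255,255))>0);print('yellowish',[(x+165,y+165,hs[y+165,x+165].tolist()) for x,y in zip(xs,ys)][:15])
print('axis',proj('side',wpt(W,0,0)),[ (round(a,2),proj('side',wpt(W,a,.038,-.02)).round(1).tolist()) for a in np.arange(-2.4,-.6,.3)])
E
```

```text
Traceback (most recent call last):
ValueError: f(a) and f(b) must have different signs
```

```bash
python3 - <<'E'
from h import *
g=cv2.imread('pics/top5.png');s=cv2.imread('pics/side5.png');W=(.3906,.240,-.093)
A=np.arange(-1.6,1.61,.02);R=np.array([proj('top',wpt(W,a,.049))[1] for a in A])
print(R[::10].round(1))
for u in(203,207,211):
    col=g[:,u].max(1).astype(float);out=[]
    for lo,hi in((263,269),(276,283),(287,297)):
        r=np.arange(lo,hi);w=np.clip(col[r]-(55 if lo>270 else 90),0,None);v=(w*r).sum()/w.sum()
        i=np.argmin(abs(R-v)); out.append((round(v,1),A[i].round(2)))
    print(u,out)
hs=cv2.cvtColor(s,cv2.COLOR_BGR2HSV)
ys,xs=np.where(cv2.inRange(hs[165:215,165:215],(15,100,30),(38,255,255))>0);print('yellowish',[(x+165,y+165,hs[y+165,x+165].tolist()) for x,y in zip(xs,ys)][:15])
print('axis',proj('side',wpt(W,0,0)),[ (round(a,2),proj('side',wpt(W,a,.038,-.02)).round(1).tolist()) for a in np.arange(-2.4,-.6,.3)])
E
```

```text
[300.3 300.4 299.6 298.1 296.  293.2 289.9 286.3 282.5 278.7 275.  271.7
 268.9 266.6 265.  264.1 263.9]
203 [(np.float64(264.7), np.float64(1.26)), (np.float64(278.4), np.float64(0.22)), (np.float64(291.5), np.float64(-0.5))]
207 [(np.float64(264.9), np.float64(1.2)), (np.float64(278.7), np.float64(0.2)), (np.float64(291.6), np.float64(-0.5))]
211 [(np.float64(265.2), np.float64(1.16)), (np.float64(279.4), np.float64(0.16)), (np.float64(292.4), np.float64(-0.54))]
yellowish []
axis [188.4288213  191.82533027] [(np.float64(-2.4), [179.1, 202.4]), (np.float64(-2.1), [176.6, 199.6]), (np.float64(-1.8), [175.0, 196.3]), (np.float64(-1.5), [174.4, 192.8]), (np.float64(-1.2), [174.9, 189.4]), (np.float64(-0.9), [176.5, 186.4])]
```

```bash
python3 - <<'E'
from h import *
s=cv2.imread('pics/side5.png');
for y in range(186,205): print(y,[tuple(int(v) for v in s[y,x]) for x in range(172,179)])
E
```

```text
186 [(132, 145, 145), (135, 144, 146), (130, 141, 142), (128, 134, 134), (96, 98, 97), (44, 43, 45), (18, 21, 17)]
187 [(134, 146, 147), (129, 140, 141), (94, 100, 102), (65, 67, 66), (53, 53, 52), (27, 30, 27), (30, 26, 25)]
188 [(131, 142, 141), (95, 100, 102), (67, 68, 66), (62, 61, 63), (38, 36, 36), (27, 24, 28), (24, 20, 17)]
189 [(98, 103, 106), (69, 71, 71), (70, 71, 72), (50, 52, 50), (29, 27, 25), (27, 30, 29), (24, 27, 24)]
190 [(85, 88, 86), (88, 88, 88), (76, 80, 79), (52, 51, 51), (23, 23, 23), (43, 44, 41), (55, 56, 53)]
191 [(68, 72, 70), (87, 88, 88), (82, 83, 84), (47, 47, 46), (42, 42, 39), (80, 81, 77), (95, 95, 92)]
192 [(133, 143, 146), (133, 144, 144), (84, 95, 98), (26, 34, 37), (48, 46, 47), (82, 81, 79), (93, 91, 90)]
193 [(133, 144, 145), (132, 142, 143), (87, 97, 99), (27, 34, 38), (45, 45, 44), (86, 85, 83), (95, 93, 89)]
194 [(132, 142, 144), (133, 143, 144), (132, 140, 142), (84, 90, 89), (36, 37, 35), (82, 83, 77), (95, 94, 91)]
195 [(132, 144, 145), (133, 144, 146), (131, 141, 143), (84, 90, 91), (37, 36, 35), (82, 82, 79), (94, 94, 92)]
196 [(135, 14
[... 316 characters left out ...]
93, 94, 90)]
199 [(126, 136, 137), (131, 140, 143), (131, 140, 142), (129, 139, 140), (84, 95, 98), (78, 83, 81), (90, 91, 88)]
200 [(130, 140, 140), (132, 140, 142), (128, 136, 137), (93, 99, 100), (84, 85, 84), (99, 98, 97), (97, 95, 93)]
201 [(132, 141, 144), (129, 138, 139), (96, 102, 102), (80, 85, 83), (97, 96, 96), (83, 84, 81), (87, 88, 86)]
202 [(132, 142, 144), (127, 136, 139), (128, 138, 139), (89, 94, 95), (115, 125, 124), (97, 104, 103), (88, 88, 86)]
203 [(132, 141, 142), (98, 102, 102), (118, 117, 114), (132, 133, 127), (132, 133, 128), (110, 110, 106), (98, 97, 96)]
204 [(129, 139, 140), (138, 142, 139), (135, 136, 132), (96, 97, 96), (74, 73, 71), (74, 75, 69), (88, 89, 88)]
```

```bash
cat >> h.py <<'E'
def tip(W,th,lift=0):   # finger's leading bottom corner at radius 44 mm, angle th
    p=wpt(W,th,.044); c,s=np.cos(W[2]),np.sin(W[2])
    return [p[0]-.011*c,p[1]-.011*s,p[2]+.008+lift]
def stroke(W,ridge_end,th0=-.72):
    th1=ridge_end-.068
    line_to(tip(W,th0,.05),velocity=.2); line_to(tip(W,th0),velocity=.08); st('in')
    for t in np.linspace(th0,th1,9)[1:]: line_to(tip(W,t),velocity=.06)
    st('pushed')
    line_to(tip(W,th1-.12,.0),velocity=.05); line_to(tip(W,th1-.12,.06),velocity=.15)
E
python3 - <<'E'
from h import *
W=(.3906,.240,-.093)
j=[ (k,ik(tip(W,-.72,.1),ori(W[2]+k*np.pi/2))) for k in(1,-1)];print(j)
move_gripper(0)
k=min((x for x in j if x[1] is not None),key=lambda x:abs(x[1][5]))[0]
move_ptp(tip(W,-.72,.12),ori(W[2]+k*np.pi/2)); st('above')
stroke(W,.36)
f=grab_frame('side');g=grab_frame('top')
cv2.imwrite('pics/s7.png',np.hstack([cv2.resize(g[232:312,180:245],(400,490)),cv2.resize(f[130:220,150:225],(400,490))]))
E
```

```text
[(1, array([ 0.6072425 ,  0.1120976 , -0.41700887,  1.04168985,  0.        ,
        0.7002425 ])), (-1, array([ 0.6072425 ,  0.1120976 , -0.41700887,  1.04168985,  0.        ,
       -2.44135015]))]
above t56.5 [0.3512 0.2433 0.2261] F [0.  0.1 0.9] M [ 0.05 -0.    0.01] w-0.0002
in t57.8 [0.3448 0.2445 0.1062] F [-15.3   4.2  12. ] M [0.86 3.1  0.04] w-0.0001
pushed t59.8 [0.3925 0.2397 0.1147] F [-0.6 -0.4  0.1] M [ 0.01  0.01 -0.05] w-0.0001
```

View pics/s7.png

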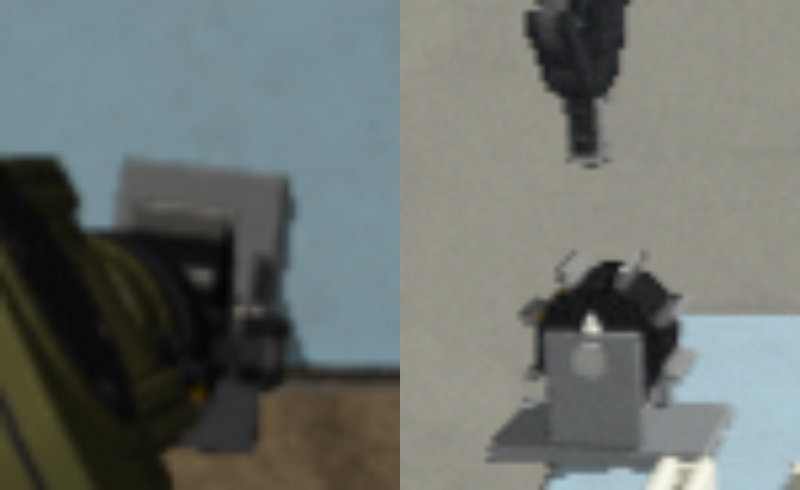

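```bash
cat >> h.py <<'E'
def look(name):
    set_joints([-.1,0.1,-0.4,1.1,0,0.7]); g=grab_frame('top');f=grab_frame('side')
    cv2.imwrite(f'pics/{name}t.png',g);cv2.imwrite(f'pics/{name}s.png',f)
    cv2.imwrite(f'pics/{name}.png',np.hstack([cv2.resize(g[252:307,188:232],(400,500),interpolation=0),cv2.resize(f[170:220,172:212],(400,500),interpolation=0)]))
    return g,f
E
python3 - <<'E'
from h import *
p=read_state()['tool_pos']; line_to([p[0],p[1],.24],velocity=.2)
look('s8'); st()
E
```

```text
t62.4 [ 0.4098 -0.0401  0.2175] F [ 0.3 -0.1  0.4] M [0.01 0.05 0.03] w0.0003
```

View pics/s8.png

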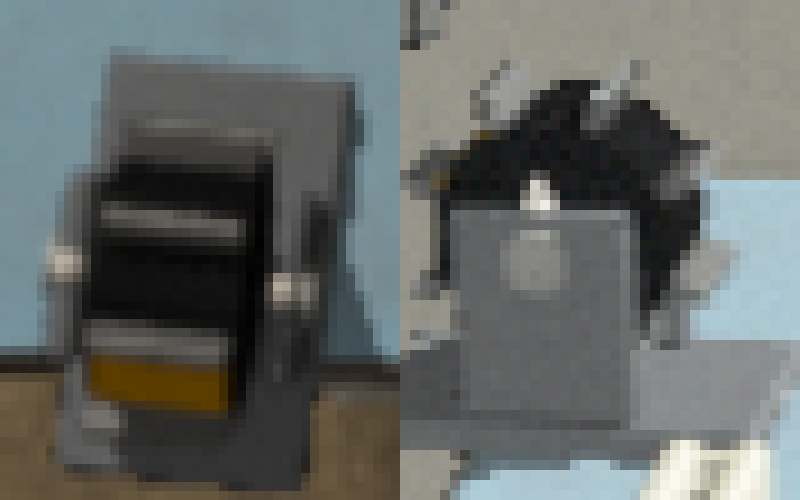

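```bash
python3 - <<'E'
from h import *
W=(.3906,.240,-.093)
move_ptp(tip(W,-.72,.12),ori(W[2]+np.pi/2))
stroke(W,.385)
p=read_state()['tool_pos']; line_to([p[0],p[1],.24],velocity=.2)
g,f=look('s9'); st()
hs=cv2.cvtColor(g,cv2.COLOR_BGR2HSV)
A=np.arange(-1,1.01,.01);R=np.array([proj('top',wpt(W,a,.049))[1] for a in A]);R0=proj('top',wpt(W,0,.038))
m=cv2.inRange(hs[255:300,190:230],(12,120,60),(38,255,255));ys,xs=np.where(m>0);print('yellow centroid',xs.mean()+190,ys.mean()+255,len(xs),'want',R0)
for u in(203,207,211):
    col=g[:,u].max(1).astype(int); print(u,col[270:295])
print('ridges want rows',[proj('top',wpt(W,a,.049))[1].round(2) for a in(.393,-.393)])
E
```

```text
in t64.8 [0.3512 0.2441 0.1066] F [-0.4 -0.  -0.5] M [-0.03  0.01  0.04] w0.0003
pushed t66.8 [0.394  0.2397 0.1148] F [-0.6  0.8 -0.3] M [ 0.01  0.06 -0.  ] w0.0002
 t69.2 [ 0.4098 -0.0401  0.2175] F [-0.1 -0.4  0.6] M [-0.01 -0.03 -0.05] w0.0001
yellow centroid 205.7962962962963 282.5740740740741 162 want [207.22410388 282.36203712]
203 [ 18  15  15  26  79  94  62  54  89 126 168 183 183 183 183 183 182 137
  92  91  69  30   9   5   9]
207 [ 29  14  15  18  41  91  76  47  73 104 160 179 177 180 180 183 182 157
 108  97  83  42  11   5   7]
211 [ 40  18  14  15  32 106 105  61  53  92 148 176 182 183 183 183 186 183
 130  88  90  65  25   8   5]
ridges want rows [np.float64(275.15), np.float64(289.79)]
```

View pics/s9.png

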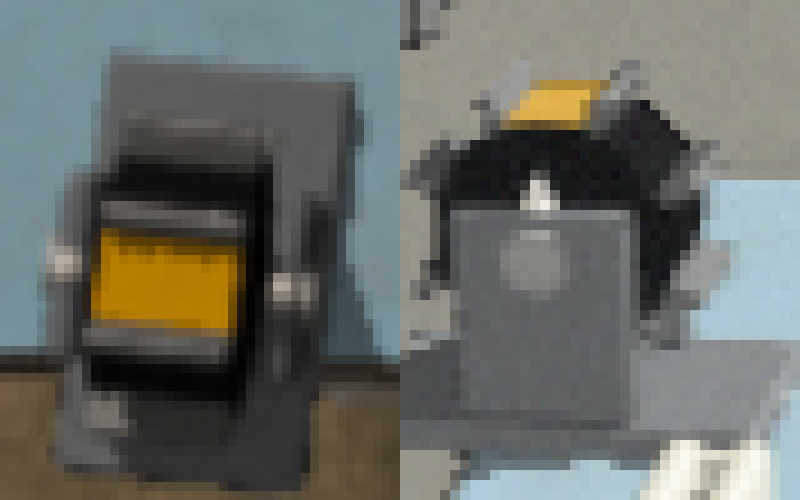

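```bash
python3 - <<'E'
from h import *
for n in('top5','s9t'):
    t=cv2.imread(f'pics/{n}.png'); print(n,{c:[b[2].round(1).tolist() for b in blobs(t,c,(250,165,378,200),90,60) if b[0]>15] for c in H})
sign_off(); st('end')
E
```

```text
top5 {'red': [[262.3, 183.4]], 'yellow': [[297.8, 182.1]], 'green': [[369.5, 178.5]], 'blue': [[334.1, 179.8]]}
s9t {'red': [[262.3, 183.4]], 'yellow': [[297.7, 182.1]], 'green': [[369.5, 178.5]], 'blue': [[334.5, 179.9]]}
the job is handed in; nothing more can be done
the job is handed in; nothing more can be done
```

All four panels (blue, yellow, red and green, in that order) are hanging locked on the studs of their own colour. I then rolled the thumbwheel up in two strokes until the yellow flat was on top, and handed the job in at about 69 s of the 208 s allowed.

- **Panels:** each panel met the end of its slot at the seat height, about 164 mm at the grip centre. In the last picture their positions match the one taken just after hanging to within 0.4 px.
- **Wheel:** in the last picture the yellow flat is centred between the index points. Its centroid is at image row 282.6 against 282.4 expected. I estimate the angle at 0 ± 0.04 rad.
- **Selector:** it had been knocked a few centimetres towards the robot before I used it, so part of its foot looks to stick out past the bench edge. I measured it again before pushing. My strokes did not visibly move it.
- **Unplanned contact:** as the fingers came down for the first stroke they touched a ridge with about 20 N. I saw no effect from it, and the second descent was free of contact.
- **Bystanders:** I did not go near the tube, timer or petri dish, and I made no separate check of them at the end.

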